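Change the press-to-run mixer over to its flask ring and hold the pigment flask down on it

TASK

The pigment flask needs mixing, but the bench mixer still has its narrow tube cup over the drive: lift the plunger knob, swing the head round until the wide flask ring stands over the drive, and let the plunger drop fully home. Then set the capped round flask upright in that ring and press it down with the fingers until the sprung ring is at or close to the bottom of its travel; the mixer runs only while it is pressed, so finish holding the flask pressed down and do not let go. Do not tip the flask over, and leave the tin, jar and spray bottle standing near the work where they are.

Things in the scene. Friction and masses are not known exactly. Their poses are not given: they have to be found in the camera images.
- mixer: the bench mixer, fixed to the bench: grey housing 226 x 172 x 60 mm on four feet, origin at the bench under the centre of its pivot column, z up. Its drive lies on its -x side, its index quadrant (a steel arc with two holes) on its +x side. The control dial is on its -y side. It may stand turned, its yaw within 25 degrees of -90 degrees
- head_pivot (a point): on the vertical axis about which the swing head turns, at the top face of the head's plate (98 mm above the bench). The head is a Y-shaped aluminium plate 10 mm thick; the pivot bolt stands 12 mm above its top face
- swing_head (a joint): angle of the head, rad, anticlockwise from above. 0: tube cup over the drive, plunger home in the first hole (as found, give or take 0.01). 1.2: flask ring over the drive, plunger home in the second hole. Stops at -0.12 and 1.32. Turns with light friction (0.03 N m) once the plunger is lifted
- plunger (a joint): lift of the index plunger, m. 0: fully home in a hole; its round-nosed pin (10 mm) is clear of the quadrant from 0.010 up; stop at 0.016. A spring pulls it down with 3 N at home and 6 N at 0.010. Let down between the holes it rides on the quadrant at 0.010 and drops in when the head brings it within about 3 mm (0.04 rad) of a hole, which is 12 mm wide
- knob_grip (a point): centre of the plunger's round black knob, 28 mm across and 20 mm tall, upright axis, 128 mm above the bench when home. It rides on the head's tail, 70 mm from the head's axis, and goes round with it; the knob does not turn by itself. Free for 13 mm below the knob at its sides; the tail plate's top is 30 mm below this point
- drive_axis (a point): centre of the drive puck's top face (66 mm above the bench), 85 mm from the head's axis: the work station, where the flask ring must stand
- ring_top (a point): centre of the top edge of the flask ring: black rubber ring, 51 mm inside, 65 mm outside, 12 mm deep, open below down to a three-spoked foot 12 mm under this point. 145 mm above the bench when up; it is 85 mm from the head's axis
- flask_ring (a joint): how far the flask ring is pressed down, m: 0 up, 0.014 at its stop. Its spring needs 4 N to begin to move and 12 N at the stop (570 N/m), the flask's own weight included
- cup_top (a point): centre of the top edge of the narrow rubber tube cup, 38 mm outside, on the head's other arm; not used for the flask
- flask_cap (a point): centre of the flask's black screw cap, 30 mm across, 28 mm tall, the place to grip; 86 mm above the flask's foot, so 86 mm above the bench as found. The whole flask is 100 mm tall, about 0.2 kg; neck 21 mm across under the cap, from 60 to 72 mm above the foot. Own z axis points up the neck
- flask_bulb (a point): centre of the flask's amber round bulb, 66 mm across, 28 mm above its flat foot (35 mm across), 58 mm below flask_cap. Sitting in the ring the bulb's centre stands 21 mm above ring_top (cap centre 79 mm above ring_top)
- flask: the capped round flask as a whole, origin at the centre of its foot, z up the neck
- tin_plum: bystander: small open tin, 58 mm across, 50 mm tall, origin at the centre of its underside
- jar_steel: bystander: lidded steel-grey jar, 78 mm across, 107 mm tall, origin at the centre of its underside
- spray_bottle: bystander: trigger spray bottle, 226 mm tall, origin at its underside

How it is judged:
By the outcome, as a careful person would: the job done as asked, in the order asked, and still so for the second after the job is handed in, while the arm keeps its last pose, push and grip.
It also fails if it takes over 61 s, if anything falls off the work surface, if the arm or the gripper's body presses on something with over 40 N, if the wrist force passes 120 N, or if a joint passes its speed limit or range.

ROBOT

A 6-joint arm with a two-finger parallel gripper is mounted at the origin on the work surface; the furniture and walls round the work are solid. World frame = base frame: x ahead of the robot, y to its left, z up, the work surface at z = 0. Lengths are in m, angles in rad, forces in N, time in s.
With the tool pointing down it reaches from about 0.325 to 0.9 m from the base axis. Payload 6.1 kg.
Tool frame: the origin (TCP) lies between the finger pads; the fingertips stand 25 mm ahead of it and the grasp point (between the pads) lies 6 mm ahead of it; z points along the fingers, y is the direction in which the jaws open and shut (so a half turn about z gives the same grasp; the last joint's range is limited). The gripper opens to 87 mm and grips with 3 to 60 N. Pads are 19 mm wide; open, the fingers measure 117 mm over their backs; the gripper's body (75 mm by 190 mm) begins 51 mm behind the grasp point.
Start: joints at [-1.339, 0.22, 1.526, -0, 1.395, -0.126], TCP at [0.219, -0.585, 0.226] pointing down, gripper open.
Joint ranges: [-2.98, 2.98], [-0.91, 2.08], [0.09, 2.57], [-1.24, 4.39], [0.2, 2.65], [-2.68, 2.68]. Speed limits (rad/s): [2.57, 2.57, 3.01, 3.14, 3.14, 3.14].

INTERFACE

Orientations are given as a unit quaternion [x, y, z, w].
In Python, from workcell import * gives the robot as it stands.
- The arm moves only by the shell command python3 -m creep 'ROWS' [FORCE]. ROWS is JSON, a list of rows, each a list of 7 numbers: the turn, a rotation vector about the world's x, y, z in degrees, then the shift along the world's x, y, z in m, then the gripper's target within -1 to 1 (fully open at 1, half-way at 0, shut at -1). A call has exactly 5 rows; each row is the pose to reach, as a shift and turn from the pose commanded when the call began; what a row does not reach only later rows make up. A row lasts 1/10 s, in which the tool goes at most 50 mm and 8.59 degrees, less where a joint would pass 70% of its speed; a pose out of reach is approached as far as the arm can. A call with a gripper value outside its range is refused whole. The fingers move at their own pace and stop on an object; FORCE is the grip in N (left out, the last holds). Time passes only in rows, so rows that repeat a pose let the fingers close, or fill a call up. It gives the time, the measured TCP pose, the force and the opening at its end, in the units of the state.
- sense(): the state, without advancing time (a new reading comes with each control period).
- get_image(name): name is "scene" or "top"; returns a dict with "pixels" (480x640x3 uint8, red, green, blue), "vertical_fov" (degrees; the focal length in pixels is half the picture's height over the tangent of half this angle, whatever the lens; pixels are square), "cx", "cy" (the principal point, pixels), "origin" and "attitude" of the camera in the world. Camera axes: x right, y up, looking along -z (the intrinsics and any distortion apply to the point x, -y, -z); pixel columns grow to the right and rows downward; lengths in m; the calibration is good to about 2 mm. A picture is of the moment at which its call begins. There is no depth.
- job_done(): hands the job in, once; it reports no verdict.
Trained networks look in the newest picture that a camera, given by its name, has taken for a name from the list of things; names that differ only in an ending like _2 or _b are one class to them, and where a whole thing is asked for, a point or a joint stands for the part that bears it (a point fixed in the world has none). Each returns a list of dicts, best first, with "confidence" (0 to 1); they miss things now and then, are a little off and sometimes report something else, mostly with a low value. They report only what shows in the picture. A call takes as long as a camera call.
- search_frame(query, camera): "xy" ([column, row] in pixels, amid what is visible of it).
The state is a dict: "time": time; "joint_pos": joint angles; "joint_vel": joint speeds; "joint_efforts": joint torques, N m; "position": TCP position; "tool_rot": TCP orientation; "force": force on the tool from outside, world axes, zero at the start; "ft_torque": the same for the moment, N m; "width": opening from 0.0 (shut) to 1.0 (fully open).
Only numpy, scipy, OpenCV 4.12 (cv2) and the standard library are available. Lean on these libraries where they do the work, as an engineer would, in place of code of your own. Each camera call takes 0.05 s, during which the arm holds its last target. There are 200 camera calls.

## Working session

There is one attempt and no reset: what is moved stays moved. The work goes in short steps, Python scripts to look and compute and a shell command to move; the robot and the scene stay as the last step left them, time stands still between calls to the robot, and variables do not carry over. Pictures are saved under pics/ and viewed, about 8 in all and at most 12, crops included, and the job is handed in when it is done.

```bash
ls; mkdir -p pics; cat > h.py <<'E'
from workcell import *
import numpy as np, cv2
from scipy.spatial.transform import Rotation as R
def cam(n,save=None):
    im=get_image(n)
    if save: cv2.imwrite(f'pics/{save}.png',im['pixels'][:,:,::-1])
    return im
def rot(im):
    a=np.array(im['attitude'],float)
    return a if a.shape==(3,3) else R.from_quat(a).as_matrix()
def f(im): return 240/np.tan(np.radians(im['vertical_fov']/2))
def onz(im,uv,z):
    d=rot(im)@np.array([(uv[0]-im['cx'])/f(im),-(uv[1]-im['cy'])/f(im),-1]); o=np.array(im['origin'])
    return o+d*(z-o[2])/d[2]
def pix(im,p):
    c=rot(im).T@(np.array(p)-im['origin']); return np.array([im['cx']+f(im)*c[0]/-c[2], im['cy']-f(im)*c[1]/-c[2]])
E
python3 - <<'E'
from h import *
for n in('top','scene'):
    im=cam(n,n+'0'); print(n,{k:v for k,v in im.items() if k!='pixels'})
    for q,z in(('knob_grip',.128),('ring_top',.145),('cup_top',.14),('head_pivot',.098),('flask_cap',.086),('flask_bulb',.028),('mixer',.06),('tin_plum',.025),('jar_steel',.05),('spray_bottle',.1)):
        for d in search_frame(q,n)[:2]: print(q,np.round(d['xy'],1),round(d['confidence'],2),np.round(onz(im,d['xy'],z),3))
print(sense())
E
```

```text
pics
top {'vertical_fov': 49.97249473557487, 'cx': 318.5328245305706, 'cy': 248.157773210745, 'origin': array([ 0.44697836, -0.05159967,  1.34301589]), 'attitude': array([ 0.00826694, -0.02689791, -0.70183708,  0.71178148])}
knob_grip [363.9 256.8] 0.42 [ 0.489 -0.191  0.128]
ring_top [322.  210.1] 0.93 [ 0.596 -0.09   0.145]
cup_top [301.5 239.9] 0.56 [ 0.526 -0.043  0.14 ]
cup_top [200.2 275.3] 0.42 [0.44  0.191 0.14 ]
head_pivot [335.  241.8] 0.75 [ 0.525 -0.124  0.098]
flask_cap [199.7 273.5] 0.84 [0.444 0.203 0.086]
flask_bulb [198.1 270.6] 0.63 [0.451 0.219 0.028]
mixer [331.9 244.7] 0.62 [ 0.52  -0.118  0.06 ]
tin_plum [237.4 223.4] 0.71 [0.573 0.123 0.025]
jar_steel [419.9 293.6] 0.59 [ 0.401 -0.342  0.05 ]
spray_bottle [445.8 248.5] 0.71 [ 0.513 -0.394  0.1  ]
spray_bottle [337.1 238.1] 0.2 [ 0.534 -0.129  0.1  ]
scene {'vertical_fov': 48.98313761856664, 'cx': 320.4248231646132, 'cy': 238.76446585637396, 'origin': array([-0.09746486,  0.94732092,  0.68828413]), 'attitude': array([-0.13651954,  0.5165224 ,  0.81081495, -0.23905257])}
knob_grip [351.5 224.4] 0.53 [ 0.493 -0.18
[... 618 characters left out ...]
time': 1.1, 'joint_pos': array([-1.33914286e+00,  2.20379351e-01,  1.52648112e+00,  1.30725676e-05,
        1.39468705e+00, -1.26088668e-01]), 'joint_vel': array([ 3.23587116e-04, -6.38841615e-04, -8.52794514e-05,  2.86625038e-04,
       -6.24564383e-04,  1.22925396e-03]), 'joint_efforts': array([-3.26838835e-04, -4.94571948e+01, -3.87719822e+01,  6.97920145e-02,
        4.67934588e-02, -9.73500619e-06]), 'position': array([ 0.21885922, -0.58543661,  0.22626045]), 'tool_rot': array([9.84045382e-01, 1.77917638e-01, 7.61664090e-06, 2.21923536e-05]), 'force': array([-0.4198083 , -0.17036073, -0.30289262]), 'ft_torque': array([ 0.01723533, -0.00563127, -0.01468652]), 'width': 0.9955538358725852}
```

```bash
python3 - <<'E'
import cv2
a=cv2.imread('pics/top0.png')[170:350,160:480]; cv2.imwrite('pics/top0c.png',cv2.resize(a,(800,450),interpolation=cv2.INTER_CUBIC))
a=cv2.imread('pics/scene0.png')[150:390,200:520]; cv2.imwrite('pics/scene0c.png',cv2.resize(a,(800,600),interpolation=cv2.INTER_CUBIC))
E
```

```text
(no output)
```

View pics/top0c.png

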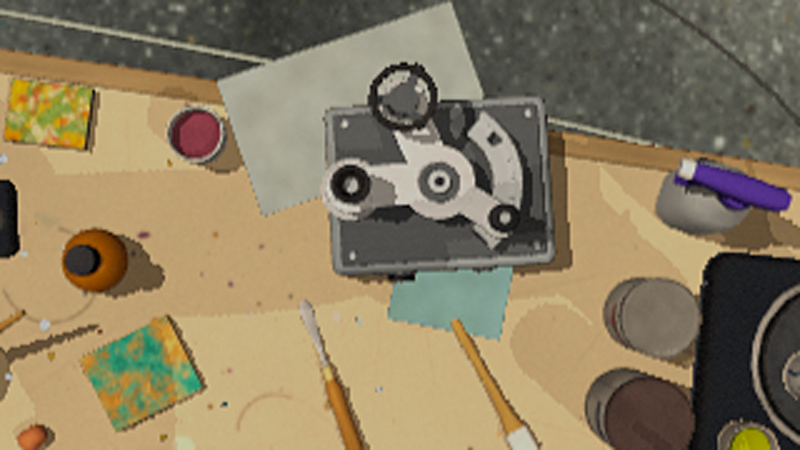

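View pics/scene0c.png

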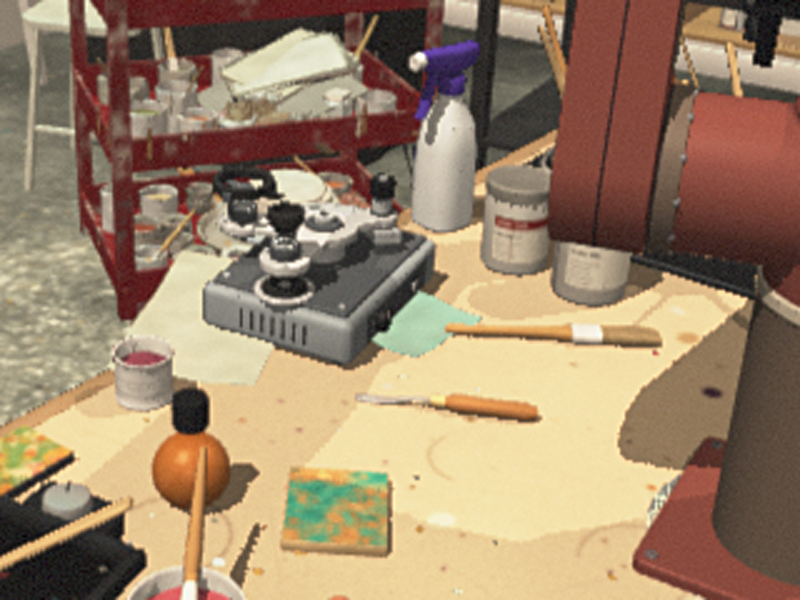

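```bash
python3 - <<'E'
from h import *
from scipy.optimize import least_squares
im=cam('top'); sc=cam('scene')
c=lambda x,y:np.array([160+x/2.5,170+y/2.5]); s=lambda x,y:np.array([200+x/2.5,150+y/2.5])
obs={'piv':(c(440,181),.11,0,0),'knob':(c(505,216),.138,.07,None),'ring':(c(404,96),.145,.085,np.pi-1.2),'cup':(c(350,185),None,.085,np.pi)}
def pts(q):
    x,y,yaw,ka,zc=q; P={}
    for k,(uv,z,r,a) in obs.items():
        a=ka if a is None else a
        P[k]=np.array([x+r*np.cos(yaw+a),y+r*np.sin(yaw+a),zc if z is None else z])
    return P
def res(q):
    P=pts(q); r=np.concatenate([pix(im,P[k])-obs[k][0] for k in obs])
    r2=np.concatenate([pix(sc,P['knob'])-s(384,178),pix(sc,P['ring'])-s(245,182),pix(sc,P['cup'])-s(286,212)]) # scene
    return np.concatenate([r,r2*.5,[(q[3]+.6)*5]])
o=least_squares(res,[.525,-.12,-np.pi/2,-.6,.14])
print(np.round(o.x,3),np.degrees(o.x[2:4]).round(1)); print(o.fun.round(1)); print({k:v.round(4) for k,v in pts(o.x).items()})
x,y,yaw,ka,_=o.x
for a in (ka,ka+1.2): print('knob',x+.07*np.cos(yaw+a),y+.07*np.sin(yaw+a))
print('drive',x-.085*np.cos(yaw),y-.085*np.sin(yaw))
def rf(q): return np.concatenate([pix(im,[*q,.1])-c(82,260),pix(im,[*q,.028])-c(94.5,260.5),pix(sc,[*q,.086])-s(190,411),pix(sc,[*q,.028])-s(191,468)])
o=least_squares(rf,[.45,.2]); print('flask',o.x.round(4),o.fun.round(1))
E
```

```text
[ 0.523 -0.125 -1.495 -0.584  0.146] [-85.7 -33.5]
[-0.3 -0.   0.2  0.2 -0.3  0.1  0.2 -0.3  0.  -0.1 -0.  -0.9  0.4  0.
  0.1]
{'piv': array([ 0.523 , -0.1247,  0.11  ]), 'knob': array([ 0.489 , -0.1858,  0.138 ]), 'ring': array([ 0.5997, -0.088 ,  0.145 ]), 'cup': array([ 0.5166, -0.0399,  0.146 ])}
knob 0.4889726888310715 -0.1858084102436544
knob 0.5676912464565488 -0.17857773313199926
drive 0.5166377021788013 -0.03990379299775594
flask [0.4437 0.2188] [-0.9 -0.5  0.3 -0.6  0.6 -0.2  0.5  0.3]
```

```bash
python3 -m creep '[[0,0,0,0.01,0.015,0.03,0.2],[0,0,0,0.035,0.052,0.05,0.2],[0,0,0,0.062,0.092,0.05,0.2],[0,0,0,0.089,0.132,0.05,0.2],[0,0,0,0.116,0.172,0.05,0.2]]' 10
python3 -m creep '[[0,0,0,0.027,0.04,0,0.2],[0,0,0,0.054,0.08,0,0.2],[0,0,0,0.08,0.119,0,0.2],[0,0,0,0.107,0.159,0,0.2],[0,0,0,0.134,0.199,-0.02,0.2]]'
python3 -m creep '[[0,0,0,0.02,0.029,-0.02,0.2],[0,0,0,0.02,0.029,-0.05,0.2],[0,0,0,0.02,0.029,-0.07,0.2],[0,0,0,0.02,0.029,-0.07,0.2],[0,0,0,0.02,0.029,-0.07,0.2]]'
python3 - <<'E'
from h import *
im=cam('top','top1'); print(sense()['position'],sense()['tool_rot'],sense()['force'],sense()['width'])
a=cam('scene')['pixels'][150:390,200:520,::-1]; b=im['pixels'][60:360,160:560,::-1]
cv2.imwrite('pics/v1.png',np.vstack([cv2.resize(b,(640,480))[:300],cv2.resize(a,(640,300*640//427))[:300]]) if 0 else cv2.resize(b,(800,600)))
E
```

```text
time: 1.7
position: [0.3356, -0.412, 0.2766]
tool_rot: [0.984, 0.178, 0.0, 0.0]
force: [0.9, 0.1, -0.2]
width: 0.646
time: 2.2
position: [0.4701, -0.2152, 0.2601]
tool_rot: [0.984, 0.178, 0.002, 0.002]
force: [0.1, -2.3, 0.2]
width: 0.596
time: 2.7
position: [0.4878, -0.1872, 0.1875]
tool_rot: [0.984, 0.178, -0.0, -0.0]
force: [-0.0, 0.7, 0.9]
width: 0.605
[ 0.48830338 -0.18768671  0.18844692] [9.84073735e-01 1.77758595e-01 6.73782759e-04 5.57701990e-04] [ 0.97063969  0.02923193 -0.11680354] 0.6020051262285007
```

View pics/v1.png

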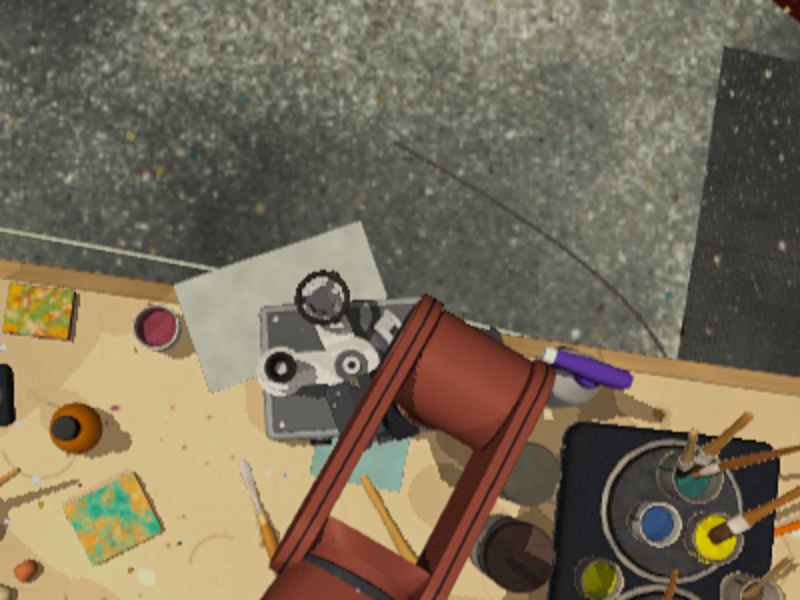

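```bash
python3 -m creep '[[0,0,0,0,0,-0.02,0.2],[0,0,0,0,0,-0.04,0.2],[0,0,0,0,0,-0.052,0.2],[0,0,0,0,0,-0.052,0.2],[0,0,0,0,0,-0.052,0.2]]'
python3 -m creep '[[0,0,0,0,0,0,0.0],[0,0,0,0,0,0,-0.2],[0,0,0,0,0,0,-0.7],[0,0,0,0,0,0,-0.7],[0,0,0,0,0,0,-0.7]]' 30
python3 -m creep '[[0,0,0,0,0,0,-0.7],[0,0,0,0,0,0,-0.7],[0,0,0,0,0,0,-0.7],[0,0,0,0,0,0,-0.7],[0,0,0,0,0,0,-0.7]]' 30
```

```text
time: 3.3
position: [0.4882, -0.1876, 0.1361]
tool_rot: [0.984, 0.178, 0.0, 0.0]
force: [-0.1, -0.5, -0.6]
width: 0.597
time: 3.8
position: [0.488, -0.1869, 0.1355]
tool_rot: [0.984, 0.178, 0.0, -0.0]
force: [-0.1, 1.5, 3.4]
width: 0.307
time: 4.3
position: [0.488, -0.1869, 0.1354]
tool_rot: [0.984, 0.178, 0.0, -0.0]
force: [0.9, 4.0, 5.5]
width: 0.303
```

```bash
python3 -m creep '[[0,0,0,0,0,0.004,-0.7],[0,0,0,0,0,0.008,-0.7],[0,0,0,0,0,0.013,-0.7],[0,0,0,0,0,0.013,-0.7],[0,0,0,0,0,0.013,-0.7]]'
python3 - <<'E'
from h import *
s=sense(); print(s['position'],s['force'],s['width'])
p=s['position'];px=np.array([.523,-.1247]); k=np.array([.489,-.1858])-px
for d in range(7,78,7):
    a=np.radians(d); r=np.array([[np.cos(a),-np.sin(a)],[np.sin(a),np.cos(a)]])
    print(d,(r@k-k).round(4))
print((R.from_euler('z',68.75,degrees=True).apply([*k,0])[:2]-k).round(4))
E
```

```text
time: 4.8
position: [0.4874, -0.1868, 0.1474]
tool_rot: [0.984, 0.178, -0.0, -0.0]
force: [3.9, 3.7, -7.4]
width: 0.301
[ 0.48741758 -0.18676014  0.14740807] [ 3.85073984  3.70006711 -7.36414892] 0.3007781450147658
7 [ 0.0077 -0.0037]
14 [ 0.0158 -0.0064]
21 [ 0.0242 -0.0081]
28 [ 0.0327 -0.0088]
35 [ 0.0412 -0.0085]
42 [ 0.0496 -0.0071]
49 [ 0.0578 -0.0046]
56 [ 0.0656 -0.0013]
63 [0.073  0.0031]
70 [0.0798 0.0083]
77 [0.0859 0.0142]
[0.0786 0.0073]
```

```bash
python3 -m creep '[[0,0,7,0.0077,-0.0037,0,-0.7],[0,0,14,0.0158,-0.0064,0,-0.7],[0,0,21,0.0242,-0.0081,0,-0.7],[0,0,28,0.0327,-0.0088,0,-0.7],[0,0,35,0.0412,-0.0085,0,-0.7]]'
python3 -m creep '[[0,0,7,0.0084,0.0014,0,-0.7],[0,0,14,0.0166,0.0039,0,-0.7],[0,0,21,0.0244,0.0072,0,-0.7],[0,0,28,0.0318,0.0116,0,-0.7],[0,0,33.75,0.0374,0.0158,0,-0.7]]'
python3 -m creep '[[0,0,0,0,0,0,-0.7],[0,0,0,0,0,0,-0.7],[0,0,0,0,0,0,-0.7],[0,0,0,0,0,0,-0.7],[0,0,0,0,0,0,-0.7]]'
python3 - <<'E'
from h import *
im=cam('top'); s=sense(); print(s['position'],s['force'],s['width'])
for q in('ring_top','cup_top'):
  for d in search_frame(q,'top')[:2]: 
    w=onz(im,d['xy'],.145); print(q,d['confidence'],w, np.degrees(np.arctan2(w[1]+.1247,w[0]-.523)))
b=im['pixels'][170:320,240:440,::-1]; cv2.imwrite('pics/v2.png',cv2.resize(b,(800,600),interpolation=cv2.INTER_CUBIC))
E
```

```text
time: 5.3
position: [0.5288, -0.1969, 0.1474]
tool_rot: [0.884, 0.467, -0.001, 0.001]
force: [3.2, -1.1, -6.7]
width: 0.301
time: 5.8
position: [0.5681, -0.1823, 0.1484]
tool_rot: [0.71, 0.704, -0.0, 0.003]
force: [8.0, -5.2, -8.3]
width: 0.306
time: 6.3
position: [0.5681, -0.1823, 0.1486]
tool_rot: [0.712, 0.702, 0.0, 0.003]
force: [8.7, -4.7, -6.8]
width: 0.305
[ 0.56817435 -0.18226406  0.14864756] [ 8.63128068 -3.79335636 -8.00550688] 0.30434871091747995
ring_top 0.8 [ 0.51451278 -0.03997262  0.145     ] 95.7202883640077
cup_top 0.32 [ 0.51899138 -0.0741489   0.145     ] 94.53397176301151
```

View pics/v2.png

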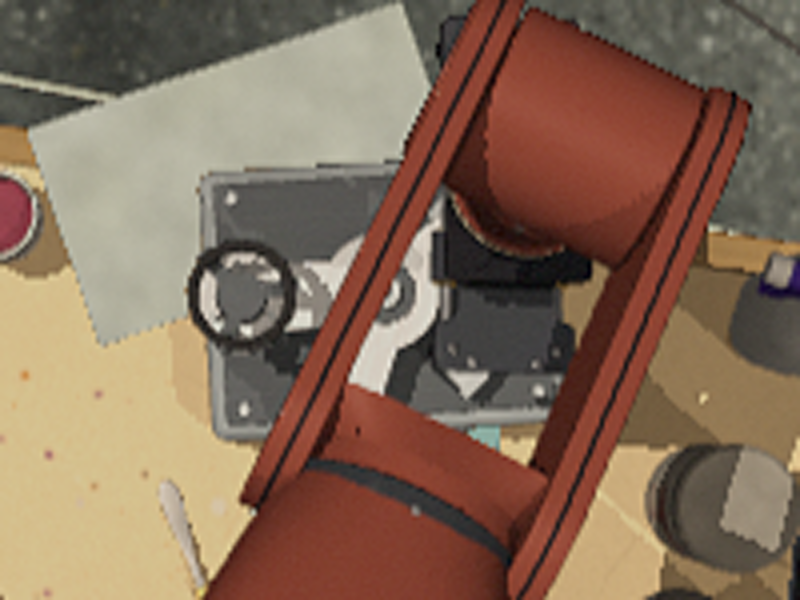

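```bash
python3 -m creep '[[0,0,0,0,0,-0.004,-0.7],[0,0,0,0,0,-0.008,-0.7],[0,0,0,0,0,-0.013,-0.7],[0,0,0,0,0,-0.013,-0.7],[0,0,0,0,0,-0.013,-0.7]]'
```

```text
time: 6.95
position: [0.5682, -0.1823, 0.1363]
tool_rot: [0.712, 0.702, 0.0, 0.003]
force: [7.0, -4.7, -3.9]
width: 0.305
```

```bash
python3 -m creep '[[0,0,0,0,0,-0.001,-0.7],[0,0,0,0,0,-0.002,-0.7],[0,0,0,0,0,-0.002,-0.7],[0,0,0,0,0,-0.002,0.2],[0,0,0,0,0,-0.002,0.2]]'
python3 -m creep '[[0,0,0,0,0,0,0.2],[0,0,0,0,0,0.005,0.2],[0,0,0,0,0,0.04,0.2],[0,0,0,0,0,0.08,0.2],[0,0,0,-0.03,0.03,0.11,0.2]]'
python3 -m creep '[[0,0,0,-0.01,0.048,0.01,0.6],[0,0,0,-0.02,0.096,0.01,1],[0,0,-8,-0.03,0.142,0.01,1],[0,0,-16,-0.04,0.189,0.01,1],[0,0,-24,-0.05,0.235,0.01,1]]'
python3 - <<'E'
from h import *
im=cam('top','top3'); sc=cam('scene','sc3'); s=sense(); print(s['position'],s['force'],s['width'])
for n,I in(('top',im),('scene',sc)):
  for q,z in(('ring_top',.145),('knob_grip',.128),('flask_cap',.086)):
   for d in search_frame(q,n)[:1]:
    w=onz(I,d['xy'],z); print(n,q,d['xy'],d['confidence'],w, np.degrees(np.arctan2(w[1]+.1247,w[0]-.523)))
b=im['pixels'][180:300,280:440,::-1]; a=sc['pixels'][180:300,260:420,::-1]
cv2.imwrite('pics/v3.png',np.hstack([cv2.resize(k,(400,300),interpolation=cv2.INTER_CUBIC) for k in(b,a)]))
E
```

```text
time: 7.45
position: [0.5661, -0.1806, 0.1336]
tool_rot: [0.712, 0.702, -0.001, 0.0]
force: [0.8, -0.4, -0.1]
width: 0.408
time: 7.95
position: [0.5392, -0.1533, 0.2444]
tool_rot: [0.712, 0.702, 0.0, 0.002]
force: [1.3, 0.7, 0.5]
width: 0.6
time: 8.45
position: [0.4879, 0.0802, 0.2524]
tool_rot: [0.839, 0.544, 0.0, 0.0]
force: [0.9, 1.1, 0.1]
width: 0.95
[0.48732504 0.08305513 0.25230299] [ 0.4305515  -0.12748348  0.84803077] 0.9798648554292213
top knob_grip [360.3, 224.6] 0.68 [ 0.5651368 -0.1816336  0.128    ] -53.49469927175206
top flask_cap [197.5, 278.1] 0.44 [0.43285968 0.20797777 0.086     ] 105.16050067284937
scene ring_top [312.7, 238.2] 0.6 [ 0.5123751  -0.02246169  0.145     ] 95.93304351516285
scene knob_grip [324.7, 216.2] 0.65 [ 0.58019787 -0.18932179  0.128     ] -48.48740353867037
scene flask_cap [311.4, 238.8] 0.67 [ 0.57942676 -0.12265696  0.086     ] 2.0735953578313238
```

View pics/v3.png

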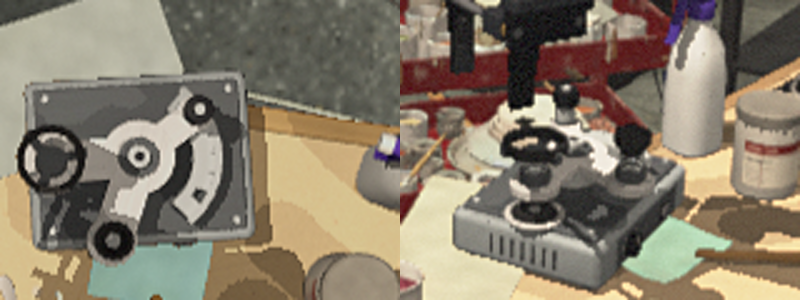

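```bash
python3 - <<'E'
from h import *
im=cam('top'); sc=cam('scene')
x,y,yaw=.523,-.1247,-1.495
for ang in(1.16,1.2,1.24):
  a=yaw-.584+ang
  print(ang,[(pix(sc,[x+.07*np.cos(a),y+.07*np.sin(a),z]).round(1),pix(im,[x+.07*np.cos(a),y+.07*np.sin(a),z]).round(1)) for z in(.118,.128,.138,.148)])
  b=yaw+np.pi-1.2+ang; print('ring',pix(im,[x+.085*np.cos(b),y+.085*np.sin(b),.145]).round(1))
# dark blob of the knob in scene & before
for n in('scene0','sc3'):
  g=cv2.imread(f'pics/{n}.png').max(axis=2)
  c0=(353,221) if n=='scene0' else (326,217)
  m=(g<75).astype(np.uint8); k,l,st,ce=cv2.connectedComponentsWithStats(m[:, :])
  i=l[c0[1],c0[0]]; print(n,i,st[i],ce[i])
E
```

```text
1.16 [(array([327.5, 221.9]), array([359.3, 224.9])), (array([327.6, 218.5]), array([359.8, 224.5])), (array([327.7, 215.1]), array([360.2, 224. ])), (array([327.9, 211.6]), array([360.7, 223.6]))]
ring [300.1 242.3]
1.2 [(array([326.5, 221.9]), array([358.6, 223.9])), (array([326.6, 218.5]), array([359. , 223.5])), (array([326.7, 215.1]), array([359.5, 223.1])), (array([326.8, 211.7]), array([359.9, 222.7]))]
ring [300.2 243.7]
1.24 [(array([325.5, 222. ]), array([357.8, 223. ])), (array([325.6, 218.6]), array([358.3, 222.6])), (array([325.7, 215.1]), array([358.7, 222.2])), (array([325.8, 211.7]), array([359.2, 221.8]))]
ring [300.3 245.2]
scene0 0 [     0      0    640    480 265106] [319.0256388  238.42077509]
sc3 160 [319 210  17  14 116] [326.56034483 216.43103448]
```

```bash
python3 - <<'E'
import cv2,numpy as np
for n,(u,v) in(('scene0',(353,223)),('sc3',(326,217))):
  g=cv2.imread(f'pics/{n}.png').max(axis=2)
  print(n); print(g[v-12:v+16,u-11:u+12])
  
a=[cv2.resize(cv2.imread(f'pics/{n}.png')[v-20:v+25,u-22:u+23],(400,400),interpolation=cv2.INTER_CUBIC) for n,(u,v) in(('scene0',(353,223)),('sc3',(326,217)))]
cv2.imwrite('pics/v4.png',np.hstack(a))
E
```

```text
scene0
[[ 89  38  37  31  35  35  35  32  31  35  25  43  81  94 104 109 108 106
  109 100  52 104 103]
 [ 85  29  29  35  31  39  34  42  39  35  45  82 105 110 111 118 120 116
  117 108  74  91 118]
 [ 86  39  33  32  36  36  29  30  37  46  79 112 111 118 117 123 122 125
  121 113  76  77 112]
 [105  89  42  39  29  35  35  43  72 100 112 124 122 119 125 123 126 120
  122 122 110  76 118]
 [116 146  90  42  28  49  71  96 105 112 118 116 118 117 121 122 125 127
  125 128 121  74 122]
 [ 98 135 138  92  77 100 102 111 109 107 114 116 121 118 121 128 128 124
  128 127 117  86  97]
 [ 95 105 133 141 123 109 111 111 114 111 117 117 119 114 122 119 118 120
  123 121 117 100  72]
 [ 90  98 105 137 161 138 116 114 117 114 112 111 115 108 121 125 124 117
  118 113 118 105  60]
 [ 92  95 105 111 149 169 141 118 110  67  73  83 125 125 124 126 121 115
  119 118 126 126  80]
 [ 96  96 108 110 109 145 155  86  73  83 141 150 153  85  76  84 122 116
  117 121 125 125  99]
 [ 95  95 101 110 101 103  99  50  48  86 153 161 139  56  33  63 128 130
  127 129 128 124 116]
 [ 95  92 101 109  95  87 
[... 3644 characters left out ...]
164 144 135 143 131]
 [231 231 230 232 236 239 239 132 167 168 157 154 130 107 119 190 239 204
  137 110 104 118 102]
 [236 233 233 236 232 185 199 121 157 170 162 148 136 107 107 130 165 216
  178 133 108 118 131]
 [237 239 238 237 235 204 184  99 122 143 139 128 109  93  80  86 135 153
  203 168 124 135 177]
 [242 244 245 244 242 232 222 167 104  99  95  92  81  93  99 141 239 140
  204 218 172 158 173]
 [153 154 154 155 159 182 202 226 207 200 195 203 204 238 238 242 255 142
  207 235 201 178 174]
 [ 47  38  47  48  58  87 118 166 227 254 252 247 246 247 245 246 249 150
  144 146 132 134 182]
 [ 26  36  24  30  27  30  42  83 140 194 241 252 247 245 244 243 243 213
  122 107 123 189 221]]
```

View pics/v4.png

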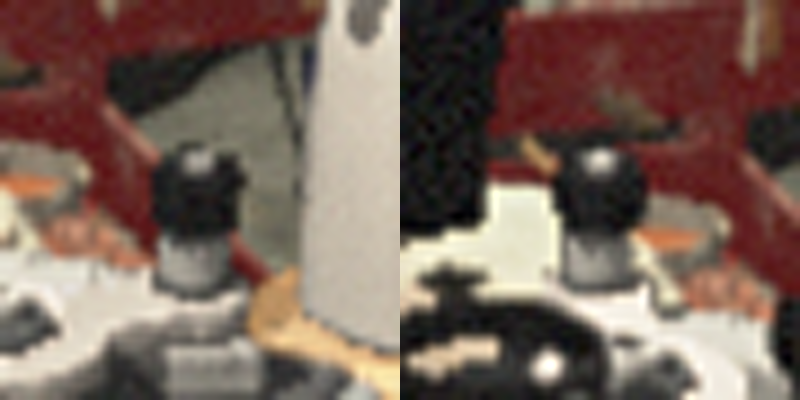

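```bash
python3 - <<'E'
from h import *
from scipy.optimize import least_squares
im=cam('top','top5'); sc=cam('scene')
for t in((170,287),(168,288)):
  o=least_squares(lambda p:np.concatenate([pix(im,p)-t,pix(sc,p)-(281,330)]),[.42,.25,.1]); print(o.x.round(3),o.fun.round(1))
b=cv2.resize(im['pixels'][215:365,100:260,::-1],(640,600),interpolation=cv2.INTER_CUBIC); cv2.imwrite('pics/v5.png',b)
print(sense()['position'],sense()['time'])
E
```

```text
[0.404 0.268 0.092] [ 1.7  2.9 -2.7 -0.3]
[0.401 0.271 0.095] [ 1.8  3.  -2.8 -0.3]
[0.48906605 0.07766076 0.25183965] 9.05
```

View pics/v5.png

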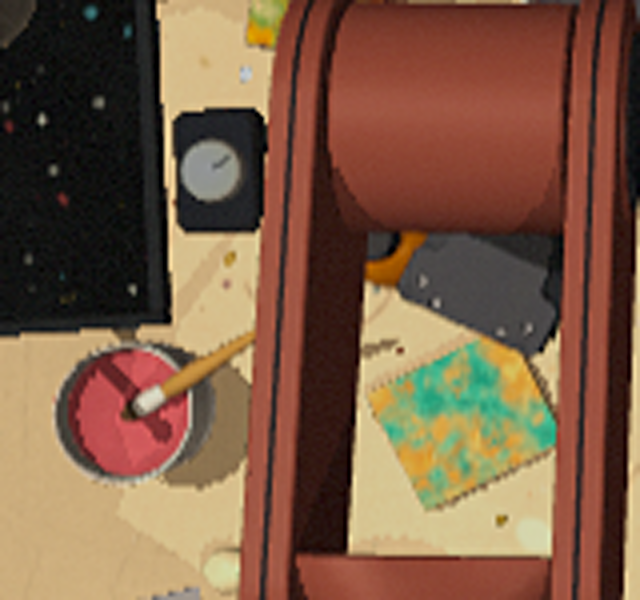

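```bash
python3 -m creep '[[0,0,-8,-0.01,0.03,0,0.4],[0,0,-16,-0.02,0.06,0,0.4],[0,0,-24,-0.03,0.09,0,0.4],[0,0,-32,-0.04,0.12,-0.02,0.4],[0,0,-40,-0.045,0.141,-0.04,0.4]]'
python3 -m creep '[[0,0,-8,0,0,-0.02,0.4],[0,0,-8,0,0,-0.03,0.4],[0,0,-8,0,0,-0.04,0.4],[0,0,-8,0,0,-0.04,0.4],[0,0,-8,0,0,-0.04,0.4]]'
python3 - <<'E'
from h import *
sc=cam('scene','sc6'); im=cam('top'); s=sense(); print(s['position'],s['force'],s['width'])
cv2.imwrite('pics/v6.png',np.hstack([cv2.resize(sc['pixels'][210:390,180:360,::-1],(400,400),interpolation=cv2.INTER_CUBIC),cv2.resize(im['pixels'][220:340,130:250,::-1],(400,400),interpolation=cv2.INTER_CUBIC)]))
E
```

```text
time: 9.55
position: [0.4439, 0.221, 0.2123]
tool_rot: [0.975, 0.224, 0.001, -0.0]
force: [-0.5, -1.0, -0.8]
width: 0.713
time: 10.05
position: [0.4445, 0.2191, 0.1725]
tool_rot: [0.987, 0.158, 0.0, -0.0]
force: [0.6, 0.4, 0.1]
width: 0.7
[0.44478404 0.21938172 0.17301653] [0.05633678 0.59772353 0.33285412] 0.7039314102031695
```

View pics/v6.png

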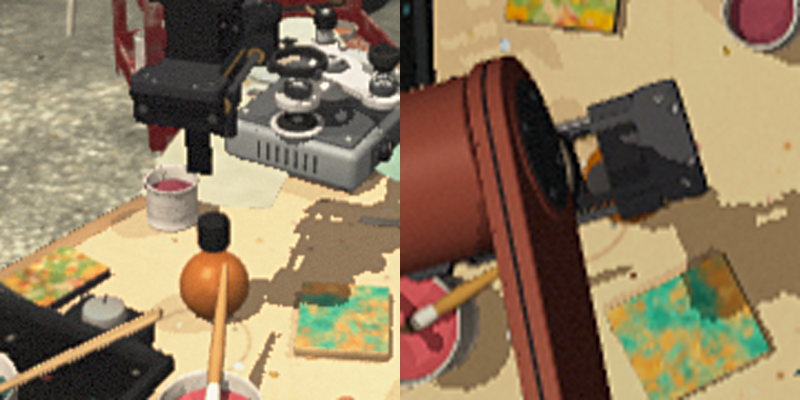

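```bash
python3 -m creep '[[0,0,0,0,0,-0.02,0.4],[0,0,0,0,0,-0.04,0.4],[0,0,0,0,0,-0.06,0.4],[0,0,0,0,0,-0.079,0.4],[0,0,0,0,0,-0.079,0.4]]'
python3 -m creep '[[0,0,0,0,0,0,0.1],[0,0,0,0,0,0,-0.1],[0,0,0,0,0,0,-0.2],[0,0,0,0,0,0,-0.3],[0,0,0,0,0,0,-0.7]]' 8
python3 -m creep '[[0,0,0,0,0,0,-0.7],[0,0,0,0,0,0,-0.7],[0,0,0,0,0,0,-0.7],[0,0,0,0,0,0,-0.7],[0,0,0,0,0,0,-0.7]]' 40
```

```text
time: 10.65
position: [0.4424, 0.2189, 0.0911]
tool_rot: [0.987, 0.158, -0.002, 0.0]
force: [-0.5, 0.6, 0.0]
width: 0.699
time: 11.15
position: [0.4443, 0.2197, 0.0936]
tool_rot: [0.987, 0.158, 0.001, -0.0]
force: [0.6, 0.5, 0.1]
width: 0.339
time: 11.65
position: [0.4444, 0.2197, 0.0935]
tool_rot: [0.987, 0.158, 0.001, -0.0]
force: [-1.1, -1.4, 5.0]
width: 0.324
```

```bash
python3 -m creep '[[0,0,0,0,0,0.015,-0.7],[0,0,0,0,0,0.045,-0.7],[0,0,0,0,0,0.08,-0.7],[0,0,0,0,0,0.12,-0.7],[0,0,0,0,0,0.15,-0.7]]'
python3 -m creep '[[0,0,0,0.002,-0.008,0.015,-0.7],[0,0,0,0.008,-0.03,0.025,-0.7],[0,0,0,0.017,-0.06,0.03,-0.7],[0,0,0,0.0255,-0.091,0.03,-0.7],[0,0,0,0.034,-0.122,0.03,-0.7]]'
python3 -m creep '[[0,0,0,0.0085,-0.03,0,-0.7],[0,0,0,0.017,-0.06,0,-0.7],[0,0,0,0.0255,-0.09,0,-0.7],[0,0,0,0.033,-0.118,0,-0.7],[0,0,0,0.0385,-0.137,0,-0.7]]'
python3 -m creep '[[0,0,0,0,0,0,-0.7],[0,0,0,0,0,0,-0.7],[0,0,0,0,0,0,-0.7],[0,0,0,0,0,0,-0.7],[0,0,0,0,0,0,-0.7]]'
python3 - <<'E'
from h import *
sc=cam('scene','sc7'); im=cam('top','top7'); s=sense(); print(s['position'],s['tool_rot'],s['force'],s['width'])
p=s['position']
for z in(.028,.0,.086): print(z,pix(sc,[p[0],p[1],p[2]-.0925+z]),pix(im,[p[0],p[1],p[2]-.0925+z]))
print('ring',pix(sc,[.5166,-.0399,.145]),pix(im,[.5166,-.0399,.145]))
cv2.imwrite('pics/v7.png',np.hstack([cv2.resize(sc['pixels'][160:280,250:370,::-1],(400,400),interpolation=cv2.INTER_CUBIC),cv2.resize(im['pixels'][190:310,250:370,::-1],(400,400),interpolation=cv2.INTER_CUBIC)]))
E
```

```text
time: 12.15
position: [0.4437, 0.2196, 0.2444]
tool_rot: [0.987, 0.158, 0.0, -0.0]
force: [0.0, -0.1, -2.0]
width: 0.328
time: 12.65
position: [0.4773, 0.096, 0.2713]
tool_rot: [0.987, 0.158, -0.001, -0.0]
force: [0.2, -0.6, -2.7]
width: 0.328
time: 13.15
position: [0.5156, -0.0418, 0.2708]
tool_rot: [0.988, 0.157, -0.002, -0.0]
force: [-0.2, 0.3, -1.7]
width: 0.328
time: 13.65
position: [0.5163, -0.0387, 0.2729]
tool_rot: [0.987, 0.159, -0.0, -0.0]
force: [0.1, 0.8, -1.8]
width: 0.325
[ 0.51637469 -0.03889608  0.27304938] [9.87345903e-01 1.58581401e-01 8.68075873e-05 1.05574351e-05] [ 0.5953599  -0.77856302 -1.65306659] 0.3289767720527595
0.028 [315.52667334 211.26544286] [299.46931098 242.12411392]
0.0 [315.27545619 222.03775847] [299.59657659 242.88271073]
0.086 [316.06266342 188.28192288] [299.18468955 240.42756058]
ring [315.10646496 235.25799316] [300.18240547 243.70473765]
```

View pics/v7.png

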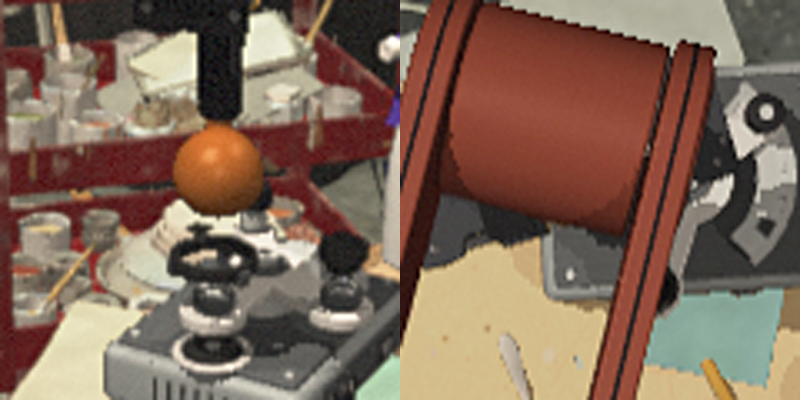

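```bash
python3 - <<'E'
from h import *
from scipy.optimize import least_squares
im=cam('top'); sc=cam('scene')
def ringpred(I,p): # outline of cylinder top/bottom outer 32.5mm, z..z-12
    t=np.linspace(0,2*np.pi,60); q=[pix(I,[p[0]+.0325*np.cos(a),p[1]+.0325*np.sin(a),z]) for a in t for z in(.145,.133)]
    h=cv2.convexHull(np.array(q,np.float32))[:,0]; return h
for f_,I,(u,v) in(('top3',im,(300,244)),('sc3',sc,(314,237))):
    g=cv2.imread(f'pics/{f_}.png').max(axis=2).astype(float)
    best=[]
    S=4
    for dx in np.arange(-.009,.0091,.0015):
      for dy in np.arange(-.009,.0091,.0015):
        p=(.5166+dx,-.0399+dy)
        t=np.linspace(0,2*np.pi,120)
        def samp(r,z):
            P=np.array([pix(I,[p[0]+r*np.cos(a),p[1]+r*np.sin(a),z]) for a in t],np.float32)
            return cv2.remap(g.astype(np.float32),P[:,0][None],P[:,1][None],cv2.INTER_LINEAR).mean()
        best.append((samp(.029,.145)-.5*samp(.036,.145)-.5*samp(.021,.145),dx,dy))
    best.sort(); print(f_,np.round(best[:6],4))
print(pix(sc,[.5166,-.0399,.145]),pix(sc,[.5216,-.0399,.145]),pix(sc,[.5166,-.0349,.145]))
E
```

```text
top3 [[-1.065957e+02  1.500000e-03 -0.000000e+00]
 [-1.048258e+02  1.500000e-03  1.500000e-03]
 [-1.011551e+02  3.000000e-03 -0.000000e+00]
 [-1.006541e+02 -0.000000e+00 -0.000000e+00]
 [-9.883750e+01  3.000000e-03  1.500000e-03]
 [-9.853160e+01 -0.000000e+00  1.500000e-03]]
sc3 [[-5.55093e+01  1.50000e-03  6.00000e-03]
 [-5.48358e+01 -0.00000e+00  6.00000e-03]
 [-5.48123e+01 -0.00000e+00  7.50000e-03]
 [-5.32901e+01  1.50000e-03  7.50000e-03]
 [-5.28918e+01  1.50000e-03  4.50000e-03]
 [-5.24508e+01 -0.00000e+00  9.00000e-03]]
[315.10646496 235.25799316] [313.37763806 234.75902567] [314.0018342 235.9724267]
```

```bash
python3 -m creep '[[0,0,0,0.0015,0.001,-0.008,-0.7],[0,0,0,0.0015,0.001,-0.017,-0.7],[0,0,0,0.0015,0.001,-0.027,-0.7],[0,0,0,0.0015,0.001,-0.036,-0.7],[0,0,0,0.0015,0.001,-0.036,-0.7]]'
python3 -m creep '[[0,0,0,0,0,-0.002,-0.7],[0,0,0,0,0,-0.004,-0.7],[0,0,0,0,0,-0.006,-0.7],[0,0,0,0,0,-0.006,-0.7],[0,0,0,0,0,-0.006,-0.7]]'
```

```text
time: 14.35
position: [0.5168, -0.0383, 0.2347]
tool_rot: [0.987, 0.158, -0.002, -0.001]
force: [-0.7, 0.9, -2.6]
width: 0.329
time: 14.85
position: [0.5184, -0.0387, 0.2318]
tool_rot: [0.987, 0.158, 0.001, 0.0]
force: [-0.5, -1.2, 2.0]
width: 0.329
```

```bash
python3 -m creep '[[0,0,0,0,0,-0.002,-0.7],[0,0,0,0,0,-0.004,-0.7],[0,0,0,0,0,-0.006,-0.7],[0,0,0,0,0,-0.007,-0.7],[0,0,0,0,0,-0.007,-0.7]]' 50
python3 -m creep '[[0,0,0,0,0,-0.001,-0.7],[0,0,0,0,0,-0.002,-0.7],[0,0,0,0,0,-0.003,-0.7],[0,0,0,0,0,-0.004,-0.7],[0,0,0,0,0,-0.004,-0.7]]'
```

```text
time: 15.35
position: [0.5183, -0.0387, 0.2244]
tool_rot: [0.987, 0.158, 0.001, 0.0]
force: [1.8, -1.6, 5.1]
width: 0.33
time: 15.85
position: [0.5186, -0.0387, 0.2209]
tool_rot: [0.987, 0.158, 0.001, 0.0]
force: [-1.0, -2.1, 7.7]
width: 0.326
```

```bash
python3 -m creep '[[0,0,0,0,0,-0.001,-0.7],[0,0,0,0,0,-0.002,-0.7],[0,0,0,0,0,-0.003,-0.7],[0,0,0,0,0,-0.004,-0.7],[0,0,0,0,0,-0.004,-0.7]]'
python3 -m creep '[[0,0,0,0,0,-0.001,-0.7],[0,0,0,0,0,-0.001,-0.7],[0,0,0,0,0,-0.001,-0.7],[0,0,0,0,0,-0.001,-0.7],[0,0,0,0,0,-0.001,-0.7]]'
```

```text
time: 16.35
position: [0.5191, -0.039, 0.2179]
tool_rot: [0.987, 0.158, 0.002, 0.001]
force: [-0.3, -2.4, 10.5]
width: 0.327
time: 16.85
position: [0.5196, -0.039, 0.2177]
tool_rot: [0.987, 0.158, 0.002, 0.001]
force: [-0.3, -2.3, 13.9]
width: 0.327
```

```bash
python3 - <<'E'
from h import *
sc=cam('scene','sc8'); im=cam('top'); s=sense(); print(s['time'],s['position'],s['force'],s['width'])
for q in('tin_plum','jar_steel','spray_bottle'):
  for d in search_frame(q,'scene')[:2]: print(q,d)
cv2.imwrite('pics/v8.png',cv2.resize(sc['pixels'][120:330,230:510,::-1],(800,600),interpolation=cv2.INTER_CUBIC))
E
```

```text
16.95 [ 0.51958576 -0.0390481   0.21771443] [-0.43717088 -2.00643507 14.24868107] 0.3273673329754291
tin_plum {'xy': [257.6, 301.0], 'confidence': 0.95}
jar_steel {'xy': [405.5, 237.1], 'confidence': 0.79}
spray_bottle {'xy': [377.7, 208.7], 'confidence': 0.8}
```

View pics/v8.png

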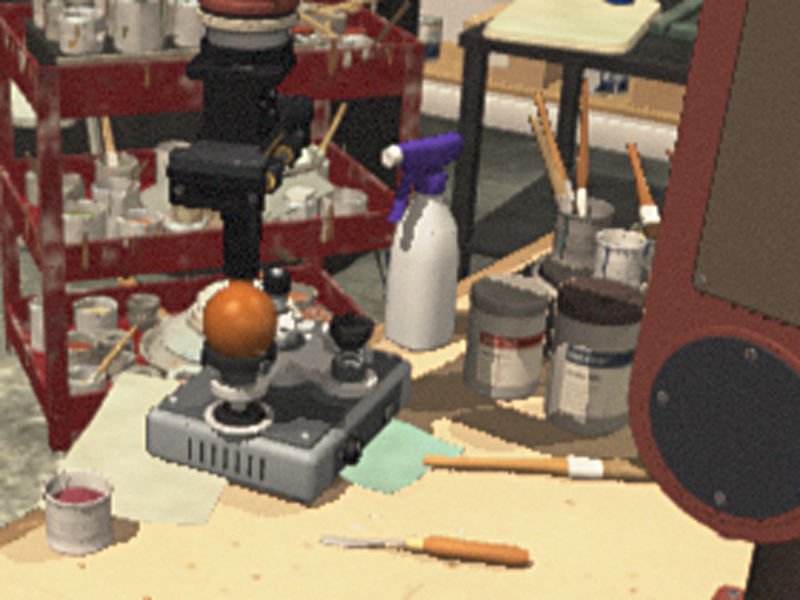

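The picture shows the bulb seated upright in the ring at (240,320) with the fingers on the cap. The spray bottle, jar and tin are still standing where they were. The plunger knob, at about (277,280), still sits low on its sleeve.

```bash
python3 -c "
from workcell import *
print(job_done()); s=sense(); print(s['time'],s['position'],s['force'])"
```

```text
the job is handed in; nothing more can be done
None
the job is handed in; nothing more can be done
```

The job is handed in at about 17 s on the robot clock. The flask stands upright in the ring, held pressed down by the gripper.

**What I did:** I lifted the plunger knob about 12 mm, swung the head 1.2 rad so the flask ring stood over the drive, and let the plunger back down. I then gripped the flask by its cap, set it in the ring and pressed until the ring stopped moving.

**Last checks:**
- **Plunger home:** close-up pictures from before and after the swing show the same gap between knob and sleeve. When I lowered it, the force on the gripper was the spring's pull, not the resistance of a pin riding on the quadrant.
- **Ring at the bottom:** contact began near 0.2318 m tool height and the ring stopped at 0.2177 m. That is about 14 mm, the full travel. The upward force then rose from 10.5 to about 14 N without further movement.
- **Bystanders:** the tin, jar and spray bottle show in the last picture where they were, to within 4 pixels.

**What disagreed:**
- **Ring position:** the two cameras differed by about 5 mm along y. I aimed between them, mostly by the top view, and the flask seated with only about 2 N of sideways force.
- **Arm position:** the measured position after one fast move was up to about 9 mm from the summed commands. I worked from the measured position.
- **After hand-in:** the state could not be read any more, so the final second is not checked.

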